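# Set and lock the banding guide over a mug's green band

### The job

The guide carriage on the mug-banding jig is clamped in the wrong place. Loosen its orange clamp knob (counter-clockwise), slide the carriage along its rail until the red pointer stands over the middle of the mug's green band, then turn the knob clockwise to its stop so that the carriage is locked there. Leave the two paint pots and the brush cup standing where they are.

Things in the scene. Friction and masses are not known exactly. Their poses are not given: they have to be found in the camera images.
- knob_grip (a point): Grip point of the orange clamp knob, a bar 46 mm long, 12 mm thick, 30 mm high on a steel boss (22 mm diameter). The knob's axis leans 35 degrees from vertical, along the rail to its -y end (the robot's right). The point is on the axis, 6 mm below the bar's top, 105 mm above the table. z: outward along the axis (up and right); x: along the bar; y: across its 12 mm; the frame turns with the knob.
- wrist_rest (a point): Middle of the lower right (-y) edge of the black wrist rest (64 x 62 x 12 mm) that the carriage holds above the knob: it is 85 mm higher than the knob's grip point and 25 mm farther to +y, so a vertical gripper does not fit; approach along the knob's axis. Axes as the jig's.
- clamp_knob (a joint): Angle of the orange clamp knob (rad), 0 to 1.4, stops at both ends. 0 = fully clockwise (seen from above the knob) = tight; it grows counter-clockwise. The clamp grips the rail below about 0.45 and the carriage is free above 0.5; tightening takes up to 0.35 N m. At 0.7 the bar points up the slope, along the rail.
- carriage (a joint): Position of the blue carriage along its rail (m), 0 to 0.17. It grows towards the jig's +y end (to the robot's left). It carries knob, wrist rest, arm and pointer; when free it takes about 3 N to slide, for instance by the gripped knob.
- pointer_tip (a point): Tip of the red conical pointer (8 mm rod), which hangs from the carriage's arm, about 6 mm above the mug's top. Axes as the jig's: y along the rail, z up.
- green_band (a point): Centre, on the mug's axis, of the green band (10 mm wide ring, radius 39 mm). y runs along the mug's axis, parallel to the rail; z up. The pointer is over the band when its tip has y = 0 in this frame. The cream mug (82 mm diameter, 98 mm long) is held on a level spindle, foot to -y; its thin purple band 45 mm farther along +y is not the one meant. The handle points away from the robot.
- jig: Plywood base board of the jig, fixed to the table, 220 x 440 x 18 mm; origin on the table, 10 mm beyond the middle of the board; x away from the robot, y along the rail. The aluminium rail (30 mm wide, its top 38 mm above the table) runs along y at x = -60 mm; the knob stands over the rail.
- purple_pot: Loose purple paint pot with black cap, 44 mm diameter, 63 mm high, standing on the table; origin at the centre of its underside. Bystander.
- red_pot: Loose red paint pot with black cap, 44 mm diameter, 63 mm high; origin at the centre of its underside. Bystander.
- brush_cup: Loose yellow cup, 68 mm diameter and 85 mm high, with brushes standing in it up to 180 mm; origin at the centre of its underside. Bystander.

How it is judged (in metres and radians):
On the way, in this order (a step that is already met when the one before it is completed fails the run):
1. the clamp knob is turned counter-clockwise until the carriage is free (past 0.5 rad) (value of joint clamp_knob above 0.5 rad), for 0.1 s.
2. the pointer is brought over the green band (within 4 mm of its middle along the rail) (y of pointer_tip in the frame of green_band between -0.004 and 0.004 m), for 0.2 s.
At the end, for the whole second after the job is handed in: The pointer tip is within 4 mm, along the rail, of the middle of the green band, the carriage is still, the clamp knob is tight (below 0.25 rad), and both pots and the brush cup stand upright within 20 mm of where they began (all of step 2 and value of joint clamp_knob below 0.25 rad and velocity of joint carriage between -0.005 and 0.005 m/s and distance of each of purple_pot, red_pot, brush_cup from where it was at the start of the episode below 0.02 m and angle between each of purple_pot, red_pot, brush_cup's own z axis and vertical below 0.2 rad); the robot touches nothing.
It fails at once if the purple paint pot is tipped or pushed more than 20 mm (distance of purple_pot from where it was at the start of the episode above 0.02 m or angle between purple_pot's own z axis and vertical above 0.35 rad).
It fails at once if the red paint pot is tipped or pushed more than 20 mm (distance of red_pot from where it was at the start of the episode above 0.02 m or angle between red_pot's own z axis and vertical above 0.35 rad).
It fails at once if the brush cup is tipped or pushed more than 20 mm (distance of brush_cup from where it was at the start of the episode above 0.02 m or angle between brush_cup's own z axis and vertical above 0.35 rad).
It also fails if it takes over 48 s, if anything falls off the work surface, if the arm or the gripper's body presses on something with over 40 N, if the wrist force passes 120 N, or if a joint passes its speed limit or range.

### The arm

A 6-joint arm with a two-finger parallel gripper is mounted at the origin on the work surface. World frame = base frame: x ahead of the robot, y to its left, z up, the work surface at z = 0. Lengths are in mm, angles in rad, forces in N, time in s.
With the tool pointing down it reaches from about 275 to 825 mm from the base axis. Payload 5.2 kg.
Tool frame: the origin (TCP) lies at the very end of the fingers, on their centre line; the grasp point (between the pads) lies 19 mm behind it; z points along the fingers, y is the direction in which the jaws open and shut (so a half turn about z gives the same grasp; the last joint's range is limited). The gripper opens to 93 mm and grips with 3 to 60 N. Pads are 15 mm wide; open, the fingers measure 128 mm over their backs; the gripper's body (75 mm by 188 mm) begins 65 mm behind the grasp point.
Start: joints at [1.139, 0.259, 1.535, -0, 1.348, -0.203], TCP at [124.722, 535.677, 218.653] pointing down, gripper open.
Joint ranges: [-3.14, 3.14], [-0.91, 2.08], [0.19, 2.58], [-1.22, 4.36], [0.22, 2.71], [-3.12, 3.12]. Speed limits (rad/s): [2.57, 2.57, 3.14, 3.14, 3.14, 3.14].

### API

Orientations are given as [roll, pitch, yaw] about the fixed x, y, z axes, in that order (R = Rz(yaw) Ry(pitch) Rx(roll)).
In Python, from bench import robot gives the robot as it stands. The module is installed in compiled form; this text tells all that it offers. Calls block until the motion is done:
- robot.move_ptp(position, orientation): joint-space move of the TCP to a pose.
- robot.move_linear(position, ori=None, speed=150, f_stop=None): straight line of the TCP; ori=None keeps the orientation; speed is the mean speed in mm/s. With f_stop (N) it stops when the force on the tool has changed by that much, and returns True; else False.
- robot.move_j(angles): joint-space move.
- robot.move_gripper(opening): opening from 0.0 (shut) to 1.0 (fully open); the grip force is fixed at half the most; returns when the fingers have stopped.
- robot.sleep(seconds).
- robot.inverse_kinematics(position, orientation): joint angles nearest the present ones, or None.
- robot.get_image(name): name is "side" or "top"; returns a dict with "img" (480x640x3 uint8, blue, green, red), "fovy" (degrees; the focal length in pixels is half the picture's height over the tangent of half this angle, whatever the lens; pixels are square), "cx", "cy" (the principal point, pixels), "eye" and "orientation" of the camera in the world. Camera axes: x right, y down, z forward; pixel columns grow to the right and rows downward; lengths in mm; the calibration is good to about 2 mm. A picture is of the moment at which its call begins. There is no depth.
A pose or a line that the arm cannot do raises robot.MotionError and nothing moves.
- robot.hand_in(): hands the job in, once; it reports no verdict.
Readings, each from a call of its own:
- robot.current_t(): time.
- robot.current_qpos(): joint angles.
- robot.current_joint_vel(): joint speeds.
- robot.current_joint_efforts(): joint torques, N m.
- robot.current_tcp_pos(): TCP position.
- robot.current_eef_rot(): TCP orientation.
- robot.current_contact_force(): force on the tool from outside, world axes, zero at the start.
- robot.current_ft_torque(): the same for the moment, N m.
- robot.current_gripper_width(): opening from 0.0 (shut) to 1.0 (fully open).
Only numpy, scipy, OpenCV 4.12 (cv2) and the standard library are available. Lean on these libraries where they do the work, as an engineer would, in place of code of your own. Each camera call takes 0.05 s, during which the arm holds its last target. There are 200 camera calls.

## Working session

There is one attempt and no reset: what is moved stays moved. The work goes in short steps, each a Python script; the robot and the scene stay as the last script left them, time stands still between calls to the robot, and variables do not carry over. Pictures are saved under pics/ and viewed, about 8 in all and at most 12, crops included, and the job is handed in when it is done.

```bash
mkdir -p pics; cat > h.py <<'E'
import numpy as np, cv2
from bench import robot
from scipy.spatial.transform import Rotation as R
def cam(n):
    d=robot.get_image(n); d['f']=240/np.tan(np.radians(d['fovy'])/2)
    return d
def RM(d):
    o=np.array(d['orientation'],float)
    return o if o.shape==(3,3) else R.from_euler('xyz',o).as_matrix()
def ray(d,u,v):
    r=RM(d)@np.array([(u-d['cx'])/d['f'],(v-d['cy'])/d['f'],1.]); return np.array(d['eye'],float),r/np.linalg.norm(r)
def onz(d,u,v,z):
    e,r=ray(d,u,v); return e+r*(z-e[2])/r[2]
def tri(d1,p1,d2,p2):
    e1,r1=ray(d1,*p1); e2,r2=ray(d2,*p2)
    s=np.linalg.lstsq(np.c_[r1,-r2],e2-e1,rcond=None)[0]
    a=e1+r1*s[0]; b=e2+r2*s[1]; return (a+b)/2,np.linalg.norm(a-b)
def proj(d,p):
    c=RM(d).T@(np.array(p,float)-d['eye']); return c[:2]/c[2]*d['f']+[d['cx'],d['cy']]
E
python3 - <<'E'
from h import *
for n in('side','top'):
    d=cam(n); cv2.imwrite(f'pics/{n}0.png',d['img']); print({k:v for k,v in d.items() if k!='img'})
E
```

```text
{'fovy': 46.125366687081964, 'cx': 310.2619764909196, 'cy': 239.34685612159973, 'eye': array([  66.58479086, -572.28230269, 1046.36493214]), 'orientation': array([-2.41516648,  0.01410113, -0.70253941]), 'f': np.float64(563.6891614497686)}
{'fovy': 53.32702028234786, 'cx': 317.54143662828807, 'cy': 242.64319157630607, 'eye': array([ 455.36839763,   28.33926261, 1063.35584842]), 'orientation': array([-3.03401128,  0.01155995, -1.59641155]), 'f': np.float64(477.94494121731157)}
```

View pics/side0.png

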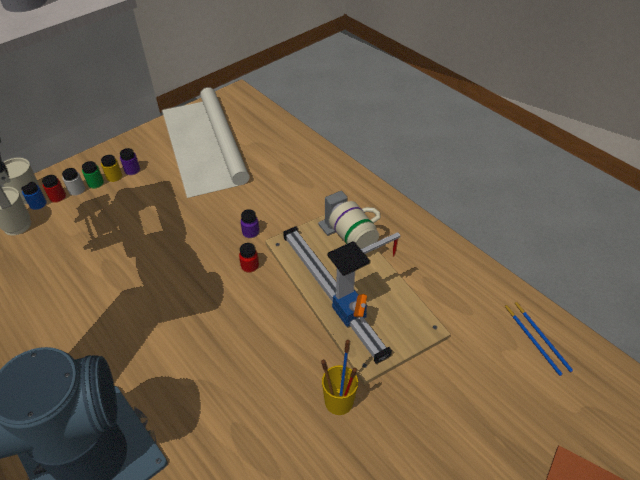

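View pics/top0.png

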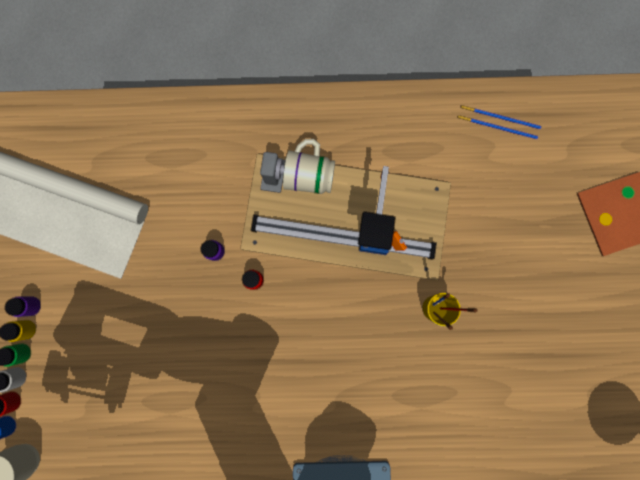

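The top view shows the board with corners near (257,153), (450,184), (437,278) and (242,250). The knob is at about (398,240), the wrist rest at (377,232), the band at (320,175), the pots at (212,250) and (253,280), and the cup at (444,310). In the side view the pointer is at (395,247) and the knob at (361,303).

```bash
python3 - <<'E'
from h import *
a=cv2.imread('pics/side0.png')[180:420,230:460]; b=cv2.imread('pics/top0.png')[130:290,230:460]
cv2.imwrite('pics/c1.png',np.hstack([cv2.resize(a,None,fx=2.4,fy=2.4,interpolation=2)]))
cv2.imwrite('pics/c2.png',cv2.resize(b,None,fx=3.4,fy=3.4,interpolation=2))
T=cam('top');S=cam('side')
for u,v in[(257,153),(450,184),(437,278),(242,250)]: print('board',onz(T,u,v,18).round(1))
for u,v in[(255,222),(433,250)]: print('rail',onz(T,u,v,42).round(1))
for n,d,(x0,y0,x1,y1) in(('T',T,(230,130,460,290)),('S',S,(230,180,460,420))):
    h=cv2.cvtColor(d['img'],cv2.COLOR_BGR2HSV)
    for c,lo,hi in(('orange',(5,190,120),(14,255,255)),('green',(50,100,40),(85,255,255)),('red',(0,150,60),(4,255,255)),('red2',(174,150,60),(180,255,255)),('purple',(125,60,40),(150,255,255))):
        m=cv2.inRange(h,lo,hi); z=np.zeros_like(m); z[y0:y1,x0:x1]=m[y0:y1,x0:x1]
        k,_,st,ce=cv2.connectedComponentsWithStats(z)
        for i in range(1,k):
            if st[i,4]>8: print(n,c,st[i],ce[i].round(1))
E
```

```text
board [774.9 168.4  18. ]
board [ 691.7 -260.1   18. ]
board [ 484.2 -220.4   18. ]
board [556.7 204.1  18. ]
rail [614.5 171.4  42. ]
rail [ 543.5 -209.3   42. ]
T orange [392 231  15  19 144] [397.5 242. ]
T green [315 157   9  36 134] [318.5 174.3]
T red [246 271  17  18  77] [257.6 281.6]
T purple [294 153   7  37  73] [296.5 171.2]
S orange [354 294  13  23 176] [359.8 305.2]
S green [345 219  26  23 101] [354.9 226.8]
S red [393 240   4  15  31] [394.3 246.8]
S red [239 253  19  19 223] [248.7 262.4]
S red [345 378   7  17  31] [348.1 385.9]
S purple [334 207  26  22  58] [344.8 213.9]
S purple [241 218  18  20 251] [249.7 228.4]
```

View pics/c1.png

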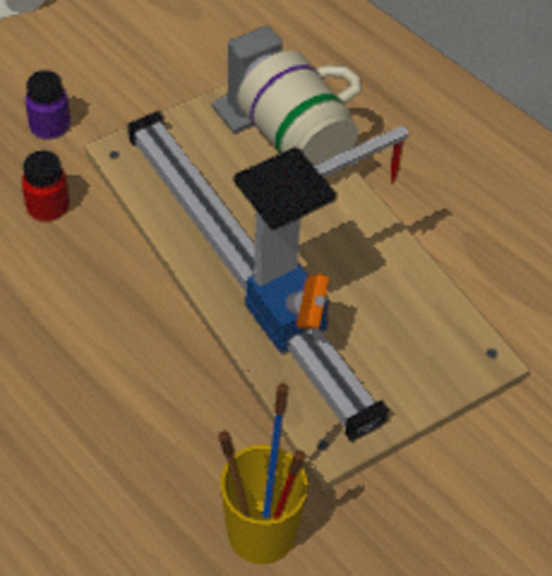

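View pics/c2.png

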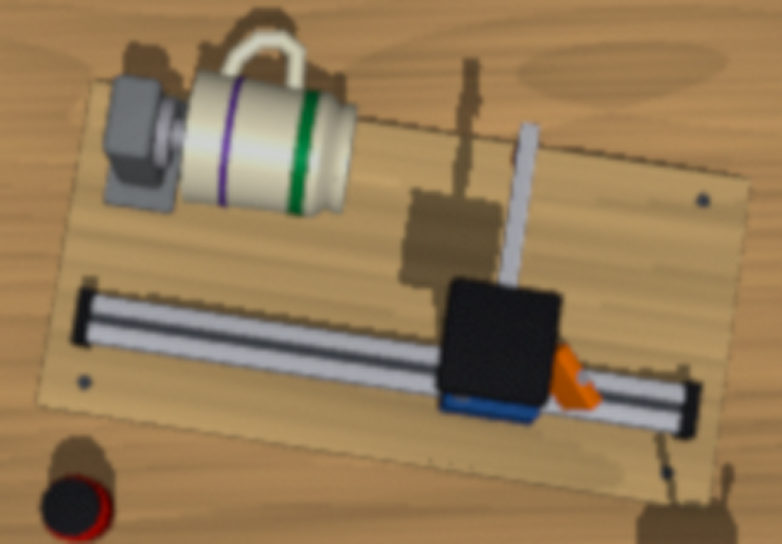

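```bash
cat >> h.py <<'E'
def rest(d,box):
    x0,y0,x1,y1=box; g=d['img'][y0:y1,x0:x1].max(axis=2)
    m=((g<38)*255).astype(np.uint8)
    c=max(cv2.findContours(m,0,1)[0],key=cv2.contourArea)
    r=cv2.approxPolyDP(cv2.convexHull(c),5,True)[:,0]+[x0,y0]
    return r
E
python3 - <<'E'
from h import *
T=cam('top');S=cam('side')
print(T['img'][232,377],S['img'][258,347],S['img'][270,347])
for d,b in((T,(340,195,415,265)),(S,(315,235,385,285))):
    r=rest(d,b);print(r.tolist());print(np.array([onz(d,*p,202) for p in r]).round(1)[:,:2].tolist())
# rail edges in top: fit dark-slot/gray
h=cv2.cvtColor(T['img'],cv2.COLOR_BGR2HSV); pts=[]
for u in range(265,352,3):
    col=T['img'][205:265,u].astype(int); gray=(h[205:265,u,1]<70)&(h[205:265,u,2]>90)
    i=np.where(gray)[0]; 
    if len(i)>5: pts.append(onz(T,u,205+(i[0]+i[-1])/2,38)[:2])
pts=np.array(pts); p=np.polyfit(pts[:,1],pts[:,0],1); print('rail x=a*y+b',p,np.degrees(np.arctan(p[0])),np.std(pts[:,0]-np.polyval(p,pts[:,1])))
a=S['img'][285:330,340:385]; cv2.imwrite('pics/k1.png',cv2.resize(np.hstack([a]),None,fx=12,fy=12,interpolation=cv2.INTER_NEAREST))
print(tri(T,(385,168),S,(400,236)))
E
```

```text
[25 23 24] [31 22 26] [28 24 30]
[[364, 212], [393, 217], [389, 248], [360, 245]]
[[602.5, -50.2], [591.9, -102.6], [535.4, -93.0], [542.3, -40.8]]
[[353, 242], [368, 262], [343, 274], [328, 253]]
[[602.1, -53.2], [588.7, -109.8], [532.4, -99.9], [545.4, -42.1]]
rail x=a*y+b [1.83112397e-01 5.81620950e+02] 10.376610273398619 0.3189335537438059
(array([689.56636163, -95.38599886, 190.05150465]), np.float64(6.782976190969786))
```

View pics/k1.png

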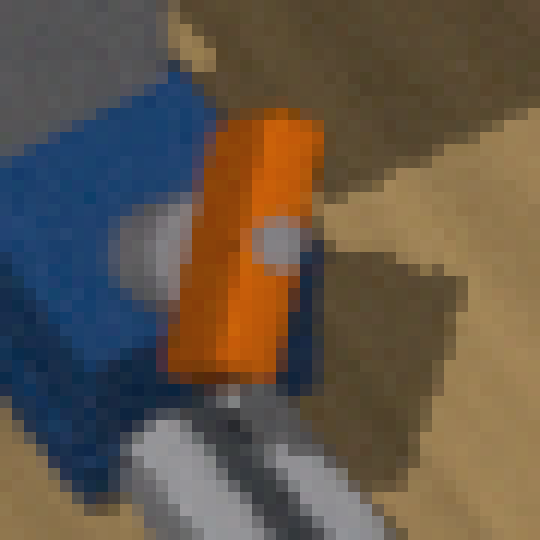

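The close-up shows the bar's top face with the grey axis dot at side pixel (362.8, 304.9). The bar runs from about (364,294) to (360,316).

```bash
cat >> h.py <<'E'
yaw=-np.radians(10.4); J=R.from_euler('z',yaw).as_matrix()
O=np.array([581.6,0,0.]) # rail-line point at world y=0 ; local jig coords with x=0 on the rail
O=O-J[:,1]*0
def jl(p): return J.T@(np.array(p,float)-O)
def jw(p): return O+J@np.array(p,float)
lean=np.radians(35); Zk=np.array([0,-np.sin(lean),np.cos(lean)]); Up=np.array([0,np.cos(lean),np.sin(lean)])
def kframe(th):  # columns: knob axes in jig frame
    a=th-.7; Xr=np.cross(Zk,Up)  # ccw from Up about Zk
    x=np.cos(a)*Up+np.sin(a)*Xr
    return np.c_[x,np.cross(Zk,x),Zk]
def pose(y,th,out=0,tilt=np.radians(4),flip=False,zoff=2,dx=0):
    """TCP pose, grasp point on knob axis zoff outward of the grip point (rail coord y), 'out' mm further back"""
    K=J@kframe(th); g=jw([dx,y,105])+K[:,2]*zoff
    back=K[:,2]*np.cos(tilt)-K[:,0]*np.sin(tilt)
    z=-back; yy=K[:,1]*(-1 if flip else 1); xx=np.cross(yy,z)
    p=g+back*out+z*19
    return p.tolist(), R.from_matrix(np.c_[xx,yy,z]).as_euler('xyz').tolist()
E
python3 - <<'E'
from h import *
T=cam('top');S=cam('side')
k=onz(S,362.75,304.9,109.9); print('knob top S',jl(k),'=> grip y',jl(k)[1]+6*np.sin(lean))
e,r=ray(S,362.75,304.9); n=J[:,0]; q=e+r*((O-e)@n)/(r@n); print('via rail plane',jl(q))
for d,c in((T,[(364,212),(393,217),(389,248),(360,245)]),(S,[(353,242),(368,262),(343,274),(328,253)])):
    P=np.array([jl(onz(d,*p,202)) for p in c]); print('rest ctr',P.mean(0).round(1),P[:,1].round(1))
# bar ends
for p in((364.2,294.2),(361,315.8)): # top-face end mid
    e,r=ray(S,*p); K0=J@Zk; c=jw([0,jl(k)[1],109.9]); q=e+r*((c-e)@K0)/(r@K0); v=J.T@(q-c); X=np.cross(Zk,Up); print('bar end',np.linalg.norm(v).round(1),'theta',.7+np.arctan2(v@X,v@Up))
for zt in (120,): pass
print('band T green,purple at z=140',jl(onz(T,318.5,174.3,140)),jl(onz(T,296.5,171.2,140)))
print('S',[jl(onz(S,*p,140)) for p in((354.9,226.8),(344.8,213.9))])
print('ptr tip',jl(onz(S,393.5,255,150)), 'arm end T',jl(onz(T,385,168,190)))
pp,gg=[onz(T,212,250,63),onz(T,253,280,63)]; print('pots',jl(pp),jl(gg),'cup',jl(onz(T,444,310,85)))
q0=robot.current_qpos(); print(q0)
for f in(0,1):
  for y,th,o in((-110,0,100),(-110,0,0),(-110,1,0),(20,1,0),(20,-.1,0),(20,0,100)):
    print(f,y,th,o,[round(x) for x in pose(y,th,o,flip=f)[0]],(lambda q:None if q is None else np.round(q,2))(robot.inverse_kinematics(*pose(y,th,o,flip=f))))
E
```

```text
knob top S [   2.62997949 -134.22104763  109.9       ] => grip y -130.7795890088417
via rail plane [ 6.39488462e-14 -1.37601080e+02  1.15968064e+02]
rest ctr [ -0.4 -72.9 202. ] [-45.6 -99.  -99.8 -47.2]
rest ctr [ -0.5 -77.6 202. ] [ -48.6 -106.7 -107.1  -47.9]
bar end 23.5 theta -0.0006903774526589856
bar end 20.7 theta 3.3093971379277463
band T green,purple at z=140 [101.90836255  50.3125352  140.        ] [101.4669346   94.25400366 140.        ]
S [array([ 89.10138283,  31.17349947, 140.        ]), array([ 91.0650265 ,  75.78904159, 140.        ])]
ptr tip [109.10161511 -84.01857899 150.        ] arm end T [120.16875588 -72.95163039 190.        ]
pots [-73.99932896 250.62881678  63.        ] [-122.73840909  154.44094239   63.        ] cup [-122.58250979 -241.27466562   85.        ]
[ 1.13920068e+00  2.58742255e-01  1.53513240e+00  3.20097915e-06
  1.34798123e+00 -2.02792777e-01]
0 -110 0 100 [549, -158, 170] [-0.83  0.49  1.52  0.54  1.54  3.07]
0 -110 0 0 [564, -98, 92] [-0.74  0.55  1.65  0.59  1.34  3.04]
0 -110 1 0 [563, -98, 92] [-0.73  0.58  1.59  0.56  1.41  2.07]
0 20 1 0 [587, 30, 92] [-0.53  0.53  1.68  0.65  1.29  2.18]
0 20 -0.1 0 [588, 30, 92] [-0.54  0.49  1.74  0.68  1.21 -3.04]
0 20 0 100 [572, -30, 170] [-0.65  0.41  1.65  0.62  1.41 -3.1 ]
1 -110 0 100 [549, -158, 170] [-0.83  0.49  1.52  0.54  1.54 -0.07]
1 -110 0 0 [564, -98, 92] [-0.74  0.55  1.65  0.59  1.34 -0.1 ]
1 -110 1 0 [563, -98, 92] [-0.73  0.58  1.59  0.56  1.41 -1.07]
1 20 1 0 [587, 30, 92] [-0.53  0.53  1.68  0.65  1.29 -0.96]
1 20 -0.1 0 [588, 30, 92] [-0.54  0.49  1.74  0.68  1.21  0.11]
1 20 0 100 [572, -30, 170] [-0.65  0.41  1.65  0.62  1.41  0.05]
```

```bash
python3 - <<'E'
from h import *
S=cam('side');T=cam('top')
for p in((347,345),(325,364),(355,370)): print('brush S',jl(onz(S,*p,175)).round())
up=lambda dz,o: (lambda a:([a[0][0],a[0][1],a[0][2]+dz],a[1]))(pose(-130.5,0,o,flip=1,dx=1))
robot.move_gripper(.5)
p=robot.current_tcp_pos(); robot.move_linear([p[0],p[1],400],speed=300)
robot.move_ptp(*up(160,90)); print(robot.current_t(),robot.current_qpos())
robot.move_linear(up(0,75)[0],speed=200)
print(robot.current_t(),robot.current_tcp_pos())
S=cam('side');T=cam('top')
g=jw([1,-130.5,105])
print('proj grip S,T',proj(S,g),proj(T,g))
a=S['img'][180:420,260:480];b=T['img'][150:350,300:500]
cv2.imwrite('pics/a1.png',np.hstack([cv2.resize(a,(440,480)),cv2.resize(b,(360,360))[:,:] if 0 else cv2.resize(b,(350,480))]))
E
```

```text
brush S [ -97. -228.  175.]
brush S [-150. -241.  175.]
brush S [-112. -277.  175.]
5.1 [-0.84895838  0.38506989  1.29352182  0.55770515  1.83367021  0.09015435]
6.1083 [ 550.70376895 -163.48678557  151.72244434]
proj grip S,T [360.92373957 305.3267266 ] [399.58956714 240.50066918]
```

View pics/a1.png

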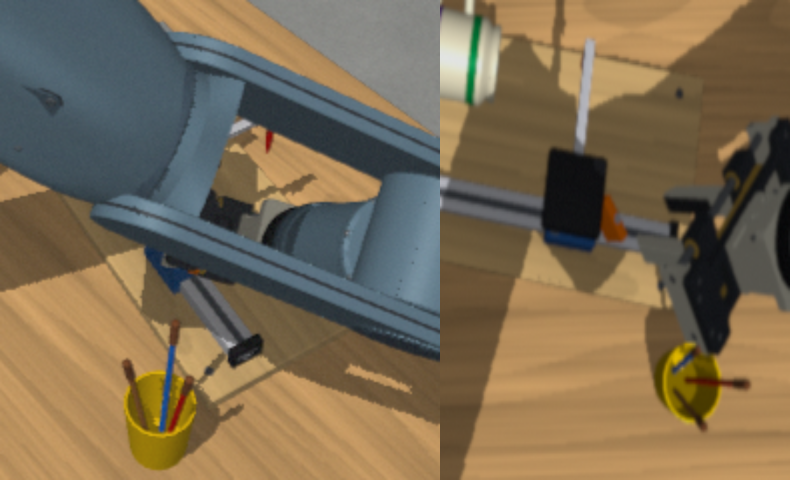

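The top view shows the jaws straddling the line of the bar and in line with it, clear of the cup. The side view of the knob is blocked by the arm. I'll move in now.

```bash
python3 - <<'E'
from h import *
F=lambda:(np.round(robot.current_contact_force(),1),np.round(robot.current_ft_torque(),2),round(robot.current_t(),2))
P=lambda th,y=-130.5,o=0:pose(y,th,o,flip=1,dx=1)
print(robot.move_linear(P(0)[0],speed=60,f_stop=12),F())
T=cam('top')
robot.move_gripper(0.0); print('w',robot.current_gripper_width()*93,F(), robot.current_tcp_pos(),P(0)[0])
K=J@kframe(0); print('force in knob frame',K.T@robot.current_contact_force())
b=cam('top')['img'][170:320,330:480]; cv2.imwrite('pics/a2.png',cv2.resize(b,(600,600),interpolation=2))
E
```

```text
False (array([0.5, 0.5, 0.4]), array([-0.33,  0.19, -0.05]), 7.61)
w 11.691025247642456 (array([ 2.1, -0.8, -1.9]), array([-0.62, -0.16,  0.1 ]), 8.31) [ 562.08544822 -118.66818962   91.58816504] [561.770937011272, -118.30949758016715, 91.69376321137473]
force in knob frame [ 0.33264126 -2.66793222 -1.34276688]
```

View pics/a2.png

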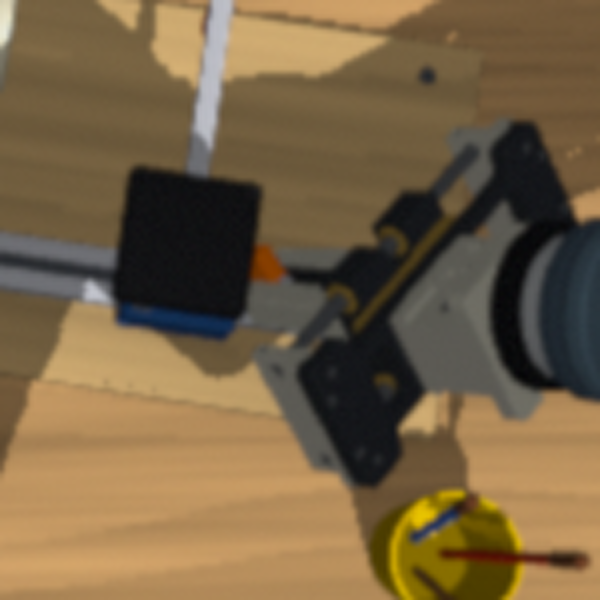

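The jaws hold the 12 mm bar (reading 11.7 mm) with low force. Next I'll turn it loose.

```bash
python3 - <<'E'
from h import *
P=lambda th,y=-130.5,o=0:pose(y,th,o,flip=1,dx=1)
for th in(.2,.4,.6,.78):
    p,o=P(th); robot.move_linear(p,o,speed=20); K=J@kframe(th)
    print(th,(K.T@robot.current_contact_force()).round(1),'M',(K.T@robot.current_ft_torque()).round(2),round(robot.current_t(),2),np.linalg.norm(np.subtract(p,robot.current_tcp_pos())).round(1))
b=cam('top')['img'][170:320,330:480]; cv2.imwrite('pics/a3.png',cv2.resize(b,(500,500),interpolation=2))
E
```

```text
0.2 [-0.2 -5.4 -3. ] M [-0.95  0.49  0.17] 8.71 0.8
0.4 [-2.9 -6.2 -4.2] M [-1.11  0.78  0.05] 9.06 1.2
0.6 [-3.  -7.3 -4.6] M [-1.2   1.02  0.02] 9.41 1.5
0.78 [-5.1 -7.6 -4.7] M [-1.23  1.24 -0.  ] 9.74 1.8
```

View pics/a3.png

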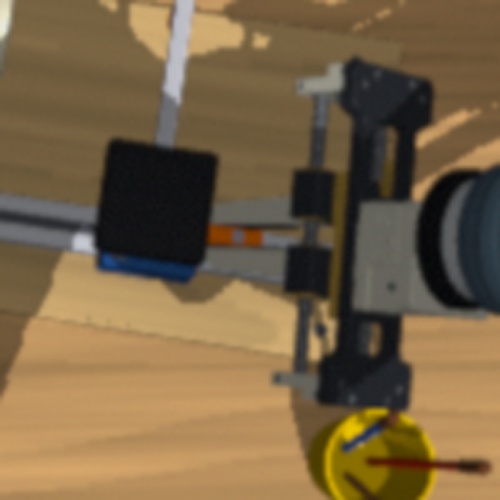

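The knob has turned and the bar now lies along the rail. I'll slide the carriage about 118 mm and then look.

```bash
python3 - <<'E'
from h import *
P=lambda th,y=-130.5,o=0:pose(y,th,o,flip=1,dx=1)
for y in(-100,-60,-12.5):
    robot.move_linear(P(.78,y)[0],speed=70)
    print(y,(J.T@robot.current_contact_force()).round(1),round(robot.current_t(),2),jl(robot.current_tcp_pos()).round(1),jl(P(.78,y)[0]).round(1))
S=cam('side');T=cam('top')
a=S['img'][180:330,280:430];b=T['img'][130:280,240:390]
cv2.imwrite('pics/b1.png',np.hstack([cv2.resize(x,(400,400),interpolation=2) for x in(a,b)]))
np.save('T1.npy',T['img']);np.save('S1.npy',S['img'])
E
```

```text
-100 [10.   2.3 -7.1] 10.38 [  2.5 -89.2  91.5] [  0.9 -89.2  91.9]
-60 [ 9.5  2.  -8.5] 11.1 [  2.5 -49.3  91.5] [  0.9 -49.2  91.9]
-12.5 [ 8.4  1.8 -8.5] 11.93 [ 2.4 -1.9 91.5] [ 0.9 -1.7 91.9]
```

View pics/b1.png

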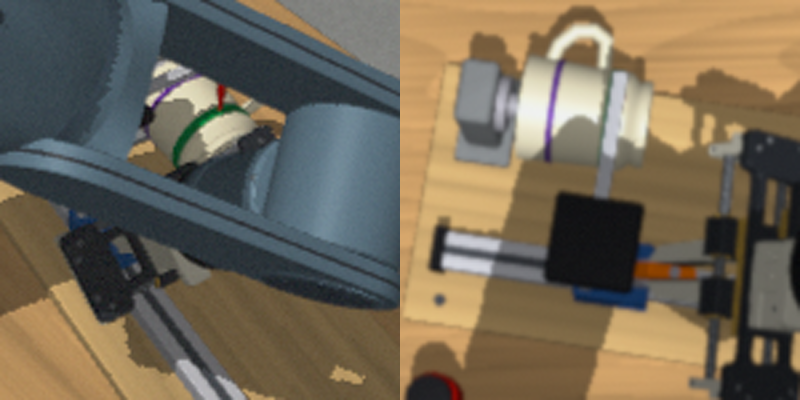

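Both views are usable: the pointer tip is just above the mug at side pixel (363,220), a little to the -y side of the green band. I'll measure both numerically by casting rays onto the band's circle.

```bash
python3 - <<'E'
from h import *
from scipy.optimize import least_squares
T=cam('top');S=cam('side')
def grn(img,box):
    h=cv2.cvtColor(img,cv2.COLOR_BGR2HSV); m=cv2.inRange(h,(45,70,30),(90,255,255)); x0,y0,x1,y1=box
    v,u=np.where(m[y0:y1,x0:x1]); return np.c_[u+x0,v+y0]
gS=grn(cv2.imread('pics/side0.png'),(335,205,385,255)); gT=grn(cv2.imread('pics/top0.png'),(300,140,345,205))
print(len(gS),len(gT))
rays=[(J.T@(ray(d,*p)[0]-O),J.T@ray(d,*p)[1]) for d,g in((S,gS),(T,gT)) for p in g]
idx=np.r_[np.zeros(len(gS)),np.ones(len(gT))]
def cyl(q,w=None):   # hit cylinder radius 40 about (xm,zm); y of hits
    out=[]
    for e,r in rays:
        a=np.array([e[0]-q[0],e[2]-q[1]]); b=r[[0,2]]; A=b@b;B=a@b;C=a@a-39.5**2; D=max(B*B-A*C,0)
        out.append(e[1]+r[1]*(-B-np.sqrt(D))/A)
    return np.array(out)
f=lambda p:cyl(p[:2])-p[2]
s=least_squares(f,[105,100,50],loss='soft_l1'); print('xm,zm,yb',s.x.round(1),'res std',f(s.x).std().round(1), 'S,T mean',f(s.x)[idx==0].mean().round(2),f(s.x)[idx==1].mean().round(2))
xm,zm,yb=s.x
# pointer red in S now
h=cv2.cvtColor(S['img'],cv2.COLOR_BGR2HSV); m=(cv2.inRange(h,(0,120,50),(6,255,255))|cv2.inRange(h,(172,120,50),(180,255,255)))[190:235,345:385]
v,u=np.where(m); v+=190;u+=345
for r in range(v.min(),v.max()+1): print(r,u[v==r].tolist(),end=' ')
b=v.max(); tip=(u[v==b].mean(),b+.5)
for x in(xm-4,xm,xm+4):
    e,r=ray(S,*tip); e=J.T@(e-O); r=J.T@r; q=e+r*(x-e[0])/r[0]; print('\ntip on plane',q.round(1),end='')
e,r=ray(S,*tip); print('\ntip at z=zm+47',jl(onz(S,*tip,zm+47)))
# arm in T: gray columns over mug
hT=cv2.cvtColor(T['img'],cv2.COLOR_BGR2HSV); print([ (tuple(T['img'][170,c])) for c in range(308,332)])
a=S['img'][195:245,335:385];b=T['img'][145:205,295:355]
cv2.imwrite('pics/b2.png',np.hstack([cv2.resize(x,(400,400),interpolation=0) for x in(a,b)]))
E
```

```text
122 170
xm,zm,yb [118.9  83.3  51.6] res std 2.8 S,T mean -0.01 0.02
212 [362, 363] 213 [362, 363] 214 [362, 363, 364] 215 [362, 363] 216 [362, 363] 217 [362, 363] 218 [362, 363] 219 [362] 220 [362] 
tip on plane [114.9  41.8 136.6]
tip on plane [118.9  47.2 129.5]
tip on plane [122.9  52.6 122.5]
tip at z=zm+47 [118.4719178   46.62906661 130.28366134]
[(np.uint8(222), np.uint8(240), np.uint8(239)), (np.uint8(221), np.uint8(239), np.uint8(240)), (np.uint8(220), np.uint8(238), np.uint8(239)), (np.uint8(219), np.uint8(238), np.uint8(239)), (np.uint8(218), np.uint8(237), np.uint8(239)), (np.uint8(217), np.uint8(236), np.uint8(239)), (np.uint8(202), np.uint8(227), np.uint8(230)), (np.uint8(149), np.uint8(173), np.uint8(176)), (np.uint8(108), np.uint8(130), np.uint8(122)), (np.uint8(115), np.uint8(128), np.uint8(111)), (np.uint8(181), np.uint8(179), np.uint8(171)), (np.uint8(202), np.uint8(195), np.uint8(193)), (np.uint8(207), np.uint8(199), np.uint8(197)), (np.uint8(210), np.uint8(201), np.uint8(199)), (np.uint8(204), np.uint8(198), np.uint8(197)), (np.uint8(181), np.uint8(190), np.uint8(193)), (np.uint8(189), np.uint8(215), np.uint8(220)), (np.uint8(182), np.uint8(210), np.uint8(217)), (np.uint8(175), np.uint8(201), np.uint8(209)), (np.uint8(172), np.uint8(199), np.uint8(206)), (np.uint8(173), np.uint8(200), np.uint8(207)), (np.uint8(182), np.uint8(210), np.uint8(218)), (np.uint8(189), np.uint8(219), np.uint8(224)), (np.uint8(193), np.uint8(221), np.uint8(226))]
```

View pics/b2.png

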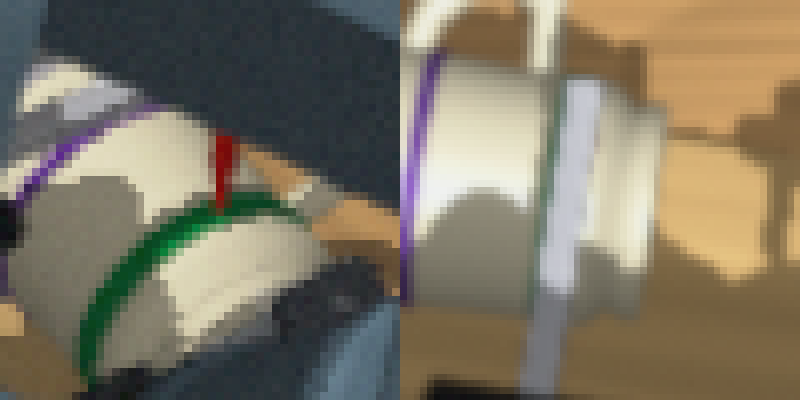

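The pointer is a few mm short of the band's middle. As a cross-check, I'll use the top view alone, where the y reading barely depends on height.

```bash
python3 - <<'E'
from h import *
T=cam('top');S=cam('side')
for v in(160,165,170,175):
    row=T['img'][v].astype(int); c=np.arange(300,335); k=c[(row[c,0]-row[c,2]>-2)&(row[c,0]>150)]
    uc=k.mean() if len(k) else np.nan; print(v,k.tolist(),[jl(onz(T,uc,v,z))[:2].round(1).tolist() for z in(165,180,195)])
I=cv2.imread('pics/top0.png').astype(int)
for v in(160,165,170,175,180,185):
    c=np.arange(308,330); w=np.clip(I[v,c,1]-I[v,c,2]-5,0,None).astype(float); u=(w*c).sum()/w.sum()
    print('band',v,u.round(2),[jl(onz(T,u,v,z))[:2].round(1).tolist() for z in(100,125)])
# S-only: predicted tip pixel if centred, several mug placements consistent w/ S
for xm,zm in((118.9,83.3),(115,83),(115,87),(119,87),(112,90)):
    for dy in(-5,0): print(xm,zm,dy,proj(S,jw([xm,51.6+dy,zm+47])).round(1),'bandtop',proj(S,jw([xm,51.6,zm+40])).round(1),'bandnear',proj(S,jw([xm-40,51.6,zm])).round(1))
E
```

```text
160 [320, 321, 322, 323, 324] [[124.5, 46.8], [120.2, 46.1], [116.0, 45.4]]
165 [319, 320, 321, 322, 323] [[114.4, 47.2], [110.4, 46.5], [106.3, 45.8]]
170 [318, 319, 320, 321, 322] [[104.4, 47.5], [100.5, 46.8], [96.6, 46.1]]
175 [317, 318, 319, 320, 321, 322] [[94.6, 47.0], [90.8, 46.3], [87.1, 45.6]]
band 160 320.74 [[142.4, 52.4], [135.4, 51.2]]
band 165 319.78 [[131.7, 52.7], [124.9, 51.5]]
band 170 318.89 [[121.0, 52.9], [114.5, 51.6]]
band 175 318.25 [[110.4, 52.5], [104.2, 51.3]]
band 180 317.61 [[99.8, 52.2], [93.9, 51.0]]
band 185 316.91 [[89.2, 52.0], [83.6, 50.8]]
118.9 83.3 -5 [362.2 220.4] bandtop [360.8 221.2] bandnear [345.1 239.7]
118.9 83.3 0 [360.9 219. ] bandtop [360.8 221.2] bandnear [345.1 239.7]
115 83 -5 [360.7 221.2] bandtop [359.3 221.9] bandnear [343.7 240.5]
115 83 0 [359.5 219.8] bandtop [359.3 221.9] bandnear [343.7 240.5]
115 87 -5 [360.8 219.9] bandtop [359.4 220.7] bandnear [343.7 239.3]
115 87 0 [359.6 218.5] bandtop [359.4 220.7] bandnear [343.7 239.3]
119 87 -5 [362.3 219.3] bandtop [360.9 220. ] bandnear [345.2 238.6]
119 87 0 [361.1 217.9] bandtop [360.9 220. ] bandnear [345.2 238.6]
112 90 -5 [359.7 219.5] bandtop [358.3 220.3] bandnear [342.7 238.9]
112 90 0 [358.5 218.1] bandtop [358.3 220.3] bandnear [342.7 238.9]
```

Both views say +5 mm: the top view gives 46.3 against 51.5, and the side view gives 46.6 against 51.6. I'll shift by that, then tighten.

```bash
python3 - <<'E'
from h import *
P=lambda th,y=-7.4:pose(y,th,0,flip=1,dx=2.3)
robot.move_linear(P(.78)[0],speed=20); print(jl(robot.current_tcp_pos()))
robot.sleep(.4)
for th in(.6,.45,.3,.15,0.,-.06):
    p,o=P(th); robot.move_linear(p,o,speed=15); K=J@kframe(th)
    print(th,(J.T@robot.current_contact_force()).round(1),'M',(K.T@robot.current_ft_torque()).round(2),round(robot.current_t(),2))
T=cam('top');S=cam('side')
for v in(160,165,170,175):
    row=T['img'][v].astype(int); c=np.arange(300,335); k=c[(row[c,0]-row[c,2]>-2)&(row[c,0]>150)]
    print(v,k.tolist(),jl(onz(T,k.mean(),v,180))[1].round(1))
a=S['img'][195:245,335:385];b=T['img'][140:290,240:390]
cv2.imwrite('pics/b3.png',np.hstack([cv2.resize(x,(400,400),interpolation=0) for x in(a,b)]))
E
```

```text
[ 2.46218208  3.29779988 91.47948432]
0.6 [ 3.9 -0.2 -8. ] M [-0.84  1.26 -0.31] 13.38
0.45 [ 1.8 -1.2 -7.6] M [-0.86  1.27 -0.28] 13.68
0.3 [ 2.4 -1.4 -8.1] M [-0.69  1.33 -0.21] 13.97
0.15 [-0.7 -2.7 -5.4] M [-0.53  1.35 -0.05] 14.28
0.0 [-3.9 -1.9 -4.8] M [-0.21  1.47  0.09] 14.57
-0.06 [-5.5 -3.  -3.7] M [-0.15  1.52  0.4 ] 14.82
160 [317, 318, 319, 320, 321] 51.7
165 [316, 317, 318, 319, 320] 52.1
170 [315, 316, 317, 318, 319] 52.4
175 [304, 305, 306, 307, 308, 309, 310, 315, 316, 317, 318, 319, 321] 60.4
```

View pics/b3.png

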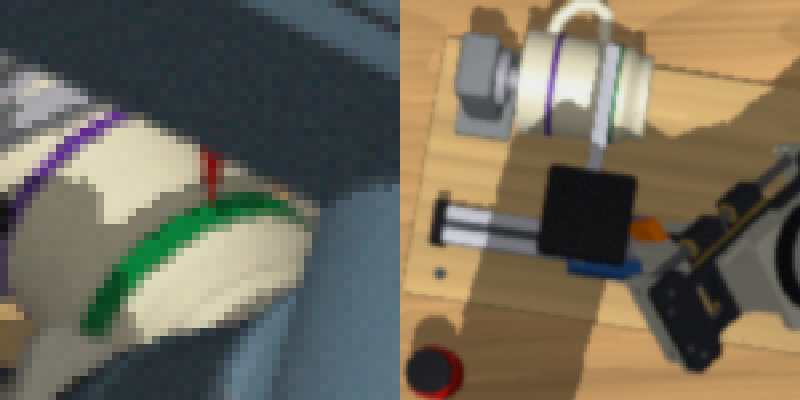

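```bash
python3 - <<'E'
from h import *
P=lambda th,o=0:pose(-7.4,th,o,flip=1,dx=2.3)
p,o=P(-.13); robot.move_linear(p,o,speed=15); K=J@kframe(-.13)
print((J.T@robot.current_contact_force()).round(1),'M',(K.T@robot.current_ft_torque()).round(2))
p,o=P(0); robot.move_linear(p,o,speed=15); K=J@kframe(0); print('back to 0',(K.T@robot.current_ft_torque()).round(2))
robot.move_gripper(.45); print((J.T@robot.current_contact_force()).round(1),robot.current_t())
robot.move_linear(P(0,100)[0],speed=80)
q=P(0,130)[0]; robot.move_linear([q[0],q[1],q[2]+200],speed=200)
robot.move_j([-1.3]+list(robot.current_qpos()[1:])); robot.sleep(.3)
print(robot.current_t(),robot.current_contact_force())
T=cam('top');S=cam('side')
h=cv2.cvtColor(S['img'],cv2.COLOR_BGR2HSV); m=(cv2.inRange(h,(0,120,50),(6,255,255))|cv2.inRange(h,(172,120,50),(180,255,255)))[190:235,345:385]
v,u=np.where(m); v+=190;u+=345
if len(v): tip=(u[v==v.max()].mean(),v.max()+.5); print('tip',tip,jl(onz(S,*tip,130.3)))
for r in(160,165,170):
    row=T['img'][r].astype(int); c=np.arange(300,335); k=c[(row[c,0]-row[c,2]>-2)&(row[c,0]>150)]; print(r,k,jl(onz(T,k.mean(),r,180))[1])
a=S['img'][190:340,290:440];b=T['img'][140:340,230:480]
cv2.imwrite('pics/b4.png',np.hstack([cv2.resize(a,(400,400),interpolation=2),cv2.resize(b,(400,320)) if 0 else cv2.resize(b,(400,400))]))
E
```

```text
[-4.2 -2.4 -3.1] M [-0.03  1.44  0.57]
back to 0 [0.16 1.3  0.14]
[-1.  -0.2 -0. ] 16.15
20.3667 [-0.13101851 -0.70386394 -0.37774362]
tip (np.float64(361.0), np.float64(219.5)) [118.2369397   50.33902803 130.3       ]
160 [317 318 319 320 321] 51.708311353860296
165 [316 317 318 319 320] 52.07609825187592
170 [316 317 318 319] 51.508927943483776
```

View pics/b4.png

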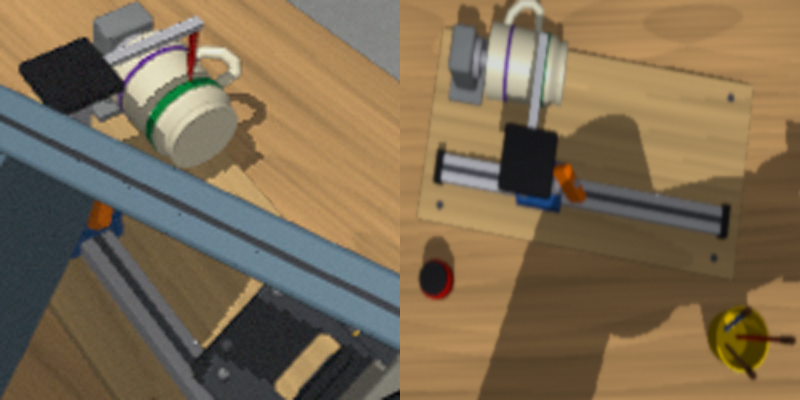

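The pointer measures 50.3 mm (side) and 51.5–52.1 mm (top) against 51.6 mm for the band. The bar is back at its tight angle, the pot and cup in view stand where they were, and the robot touches nothing. I'll hand in.

```bash
python3 -c "
from h import *
robot.hand_in(); print(robot.current_t())"
```

```text
the job is handed in; nothing more can be done
the job is handed in; nothing more can be done
```

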